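Set the casting vibrator to fast and start it

TASK

Get the small cordless bench vibrator going on fast: with a fingertip slide the aluminium mould into the corner of the plate so that it lies snug against both stops, and push the speed lever from off, past the slow notch, right to its fast stop so that it stays there. Only when both are done, press the round start button right down and let it go. All of it is done by pushing: lift nothing, and leave the bottle, jar and cup beside the machine where they stand.

Things in the scene. Friction and masses are not known exactly. Their poses are not given: they have to be found in the camera images.
- vibrator: Bench vibrator: grey metal box 230 (x) x 220 (y) mm, fixed to the table, turned by up to 0.3 rad. Origin: centre of its underside; x to its back (away from the robot), y to its left, z up. In front (x -0.115 to -0.040) a control deck 58 mm high with lever and start button; behind it a plate with a black rubber top, x -0.034 to 0.116, y -0.103 to 0.103, top face at z = 0.079.
- stop_corner (a point): Where the inner faces of the plate's two stops meet, at the level of the rubber top: at x = 0.105, y = 0.085, z = 0.079 in the vibrator's frame, axes as the vibrator's. The stops are aluminium bars 14 mm high above the rubber, along the plate's back edge (inner face x = 0.105) and left edge (inner face y = 0.085). The plate's front and right edges are open.
- mould_center (a point): Centre (half-way up) of the loose aluminium mould lying on the rubber top: a slab 70 (x) x 100 (y) x 20 mm with six round cavities, about 0.3 kg, axes up to 0.2 rad from the vibrator's. It starts about 15 to 35 mm short of each stop; a sideways push of a few newtons slides it. Against both stops its centre is at x = 0.070, y = 0.035, z = 0.089 in the vibrator's frame.
- lever_grip (a point): Centre of the speed lever's black grip: a bar 18 mm thick, 40 mm long along the vibrator's x, 65 mm from the pivot, which is at x = -0.077, y = 0.030, z = 0.060 in the vibrator's frame (axis along x), between two steel cheeks of 27 mm radius. It swings from the left (off, y = 0.064, z = 0.115) over the top (slow, y = 0.030, z = 0.125) to the right (fast, y = -0.004, z = 0.115).
- speed_lever (a joint): Lever angle in rad: 0 off (leaning left), 0.55 slow notch (upright), 1.10 fast stop (leaning right, end of travel). A sprung detent holds it in each place; it takes roughly 5 to 7 N at the grip to push it out. Let go between about 0.27 and 0.83 it falls into the slow notch; only beyond about 0.88 does it spring over to the fast stop and stay there.
- start_button_top (a point): Centre of the top face of the start button: a black round push button 26 mm in diameter in an aluminium housing, on the right of the control deck at x = -0.077, y = -0.068 in the vibrator's frame. It is pressed straight down.
- start_button (a joint): Travel of the start button in m: 0 up, 0.006 fully down (about 5 N); a spring brings it back.
- resin_bottle: Bystander: bottle, 33 mm across and 102 mm tall with a white label and a thin nozzle, standing to the right of the vibrator; origin at the centre of its underside. To be left alone.
- pigment_jar: Bystander: round jar with a white lid, 40 mm across and 36 mm tall, standing to the right of the vibrator; origin at the centre of its underside. To be left alone.
- mixing_cup: Bystander: empty mixing cup, 41 mm across and 28 mm tall, standing to the left of the vibrator; origin at the centre of its underside. To be left alone.

How it is judged:
By the outcome, as a careful person would: the job done as asked, in the order asked, and still so for the second after the job is handed in, with the robot touching nothing.
It also fails if it takes over 67 s, if anything falls off the work surface, if the arm or the gripper's body presses on something with over 40 N, if the wrist force passes 120 N, or if a joint passes its speed limit or range.

ROBOT

A 7-joint arm with a two-finger parallel gripper is mounted at the origin on a cart in front of the work surface, level with it; the furniture and walls round the work are solid. World frame = base frame: x ahead of the robot, y to its left, z up, the work surface at z = 0. Lengths are in m, angles in rad, forces in N, time in s.
With the tool pointing down it reaches from about 0.4 to 0.875 m from the base axis. Payload 19.3 kg.
Tool frame: the origin (TCP) lies on the mounting face of the last link; the fingertips stand 173 mm ahead of it and the grasp point (between the pads) lies 155 mm ahead of it (bot.grip_point_offset is the distance from the TCP to the grasp point, in m); z points along the fingers, y is the line along which they close (so a half turn about z gives the same grasp; the last joint's range is limited). The gripper opens to 85 mm and grips with 20 to 120 N. Pads are 22 mm wide; open, the fingers measure 114 mm over their backs; the gripper's body (76 mm by 85 mm) begins 54 mm behind the grasp point. The pads swing forward as they close: fully open they stand 13 mm farther back than shut.
Start: joints at [1.189, 0.521, -0.036, 1.599, 0.021, 1.021, -0.113], TCP at [0.192, -0.595, 0.405] pointing down, gripper open.
Joint ranges: [-2.91, 2.91], [-0.3, 2.13], [-1.5, 1.42], [0.17, 2.43], [-1.26, 4.41], [0.16, 1.93], [-2.52, 2.52]. Speed limits (rad/s): [1.89, 1.89, 2.39, 2.39, 3.01, 3.01, 3.01].

INTERFACE

Orientations are given as [roll, pitch, yaw] about the fixed x, y, z axes, in that order (R = Rz(yaw) Ry(pitch) Rx(roll)).
In Python, from workcell import bot gives the robot as it stands.
- The arm moves only by the tool arm_command, never from a script. Its argument "deltas" is a list of rows, each a list of 3 entries, a list of its own where there are three numbers: the shift along the tool's x, y, z in cm, then the turn, a rotation vector about the tool's x, y, z in rad, then the finger opening in cm, from 0 to 8.54. In form: [[[tx, ty, tz], [rx, ry, rz], claw], ...]. A call has 1 to 20 rows; each row shifts and turns the commanded pose from where the row before left it, along the tool's axes as they then stand; what a row does not reach is not made up. A row lasts 1/10 s, in which the tool goes at most 50 mm and 8.59 degrees, less where a joint would pass 70% of its speed; a pose out of reach is approached as far as the arm can. A call with a gripper value outside its range is refused whole. The fingers move at their own pace and stop on an object; "newtons" is the grip in N (left out, the last holds). Time passes only in rows, so rows that do not move let the fingers close. It gives the time, the measured TCP pose, the force, the opening and the grip force at its end, in the units of the state.
- bot.observe(): the state, without advancing time (a new reading comes with each control period).
- bot.grab_frame(name): name is "scene" or "top" or "wrist"; returns a dict with "frame" (384x512x3 uint8, red, green, blue), "K" (3x3 intrinsics, pixels), "k1" (the pictures are not rectified: a ray, as slopes to the right and down, at radius r is drawn at 1 + k1 r^2 times it, then the intrinsics apply), "rvec" (rotation vector, rad) and "tvec" (3), from world to camera coordinates, as OpenCV has them; the wrist camera has in their place "T_tool_cam" (4x4, takes a point from camera to tool coordinates, whose origin is the TCP and whose axes are the flange's). Camera axes: x right, y down, z forward; pixel columns grow to the right and rows downward; lengths in m; the calibration is good to about 2 mm. A picture is of the moment at which its call begins: read the wrist's pose just before it. There is no depth.
- bot.job_done(): hands the job in; it is judged then, once.
Trained networks look in a picture, given as the dict that the camera call returned (one of the last four; its "shot" number tells which), for a name from the list of things; names that differ only in an ending like _2 or _b are one class to them, and where a whole thing is asked for, a point or a joint stands for the part that bears it (a point fixed in the world has none). Each returns a list of dicts, best first, with "p" (0 to 1); they miss things now and then, are a little off and sometimes report something else, mostly with a low value. They report only what shows in the picture. A call takes as long as a camera call.
- bot.find_in(name, picture): "rect" ([left, top, width, height] in pixels, round what is visible of it).
- bot.mark_of(name, picture): "at" ([column, row] in pixels: a listed point, or the origin of a listed thing).
The state is a dict: "clock": time; "qpos": joint angles; "qd": joint speeds; "joint_efforts": joint torques, N m; "position": TCP position; "tool_rot": TCP orientation; "force": force on the tool from outside, world axes, zero at the start; "moment": the same for the moment, N m; "grip_width": finger opening in m; "finger_force": force on a finger pad.
Only numpy, scipy, OpenCV 4.12 (cv2) and the standard library are available. Lean on these libraries where they do the work, as an engineer would, in place of code of your own. Each camera call takes 0.05 s, during which the arm holds its last target. There are 200 camera calls.

## Working session

There is one attempt and no reset: what is moved stays moved. The work goes in short steps, Python scripts to look and compute and a tool call to move; the robot and the scene stay as the last step left them, time stands still between calls to the robot, and variables do not carry over. Pictures are saved under pics/ and viewed, at most 10 in all, crops included, and the job is handed in when it is done.

Besides the shell and the picture viewer there is one more tool, called after "Call:" by a JSON object that holds its "fn" and its "kwargs". arm_command: Moves the arm, as the interface text tells. Its arguments: {"type":"object","properties":{"deltas":{"type":"array","items":{"type":"array"}},"newtons":{"type":"number"}},"required":["deltas"]}

```bash
mkdir -p pics
cat > h.py <<'E'
import numpy as np, cv2
from scipy.spatial.transform import Rotation as R
from workcell import bot
def cam(p, st=None):
    if "rvec" in p:
        Rm=cv2.Rodrigues(np.array(p["rvec"],float))[0]; t=np.array(p["tvec"],float).ravel(); return Rm,t
    T=np.eye(4); T[:3,:3]=R.from_euler('xyz',st["tool_rot"]).as_matrix(); T[:3,3]=st["position"]
    W=np.linalg.inv(T@np.array(p["T_tool_cam"])); return W[:3,:3],W[:3,3]
def ray(p,uv,st=None):
    Rm,t=cam(p,st); K=np.array(p["K"]); 
    n=cv2.undistortPoints(np.array([[uv]],float),K,np.array([p["k1"],0,0,0.]))[0,0]
    return -Rm.T@t, Rm.T@np.array([n[0],n[1],1])
def atz(p,uv,z,st=None):
    c,d=ray(p,uv,st); return c+d*(z-c[2])/d[2]
def proj(p,X,st=None):
    Rm,t=cam(p,st); return cv2.projectPoints(np.atleast_2d(np.array(X,float)),cv2.Rodrigues(Rm)[0],t,np.array(p["K"]),np.array([p["k1"],0,0,0.]))[0][:,0]
def tri(rs):
    A=np.zeros((3,3));b=np.zeros(3)
    for c,d in rs:
        d=d/np.linalg.norm(d);M=np.eye(3)-np.outer(d,d);A+=M;b+=M@c
    return np.linalg.solve(A,b)
def save(p,n): cv2.imwrite(f"pics/{n}.png",cv2.cvtColor(p["frame"],cv2.COLOR_RGB2BGR))
E
cat > a.py <<'E'
from h import *
ps={}
st=bot.observe(); print(st["position"],st["tool_rot"],st["clock"])
names=["vibrator","stop_corner","mould_center","lever_grip","start_button_top","resin_bottle","pigment_jar","mixing_cup"]
rs={}
for c in ["scene","top"]:
    p=bot.grab_frame(c); ps[c]=p; save(p,c+"0")
    print(c,np.round(cam(p)[0].T@-cam(p)[1],2))
    for n in names:
        m=bot.mark_of(n,p)
        if m: print(n,np.round(m[0]["at"],1),round(m[0]["p"],2)); rs.setdefault(n,[]).append(ray(p,m[0]["at"]))
for n in rs:
    if len(rs[n])==2: print(n,np.round(tri(rs[n]),4))
cv2.imwrite("pics/both0.png",cv2.cvtColor(np.vstack([cv2.resize(ps[c]["frame"],(400,300)) for c in ps]),cv2.COLOR_RGB2BGR))
E
python3 a.py
```

```text
[ 0.19167759 -0.59472405  0.40410287] [-3.14040973e+00  7.58253864e-05  3.11827467e-01] 0.0
scene [-0.03  0.38  0.64]
vibrator [276.8 226.6] 0.65
stop_corner [206.5 246.9] 0.56
mould_center [263.7 189.5] 0.81
start_button_top [315.3 210.2] 0.64
resin_bottle [319.6 189.6] 0.87
pigment_jar [340.4 208.9] 0.53
mixing_cup [205.7 246.3] 0.64
top [0.36 0.07 1.26]
vibrator [271.1 200.4] 0.58
stop_corner [233.1 157.7] 0.6
mould_center [266.6 174.7] 0.59
lever_grip [250.  228.7] 0.61
resin_bottle [337.9 168.7] 0.6
pigment_jar [344.  196.7] 0.54
mixing_cup [202.3 198.1] 0.58
vibrator [0.5603 0.0281 0.0028]
stop_corner [ 0.7345  0.1511 -0.1874]
mould_center [0.6134 0.0412 0.0866]
resin_bottle [ 0.644  -0.1533  0.0057]
pigment_jar [ 0.5683 -0.1714 -0.0125]
mixing_cup [ 5.704e-01  2.125e-01 -4.000e-04]
```

View pics/scene0.png

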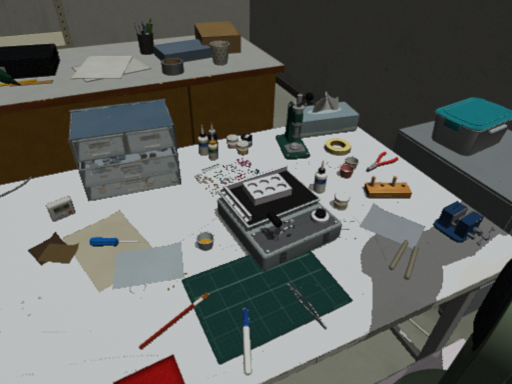

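View pics/top0.png

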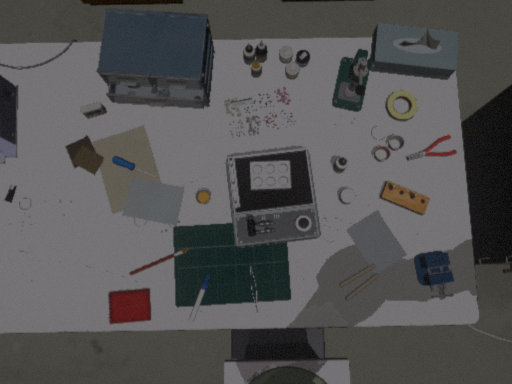

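The scene view shows the vibrator around (278,215), with the mould at (267,187), lever at (277,220) and button at (320,215). The top view shows the mould at (270,175), lever at (251,225) and button at (303,224). Next I'll bring the wrist camera over it.

```bash
cat > b.py <<'E'
from h import *
p=bot.grab_frame("top")
for n,uv,z in [("btn",(303.5,223.5),.075),("corner",(233.1,157.7),.079),("mould",(270,175.5),.099),("boxFL",(236,244),.05),("boxFR",(319,239),.05),("BL",(228,152),.09),("BR",(307,148),.09)]:
    print(n,np.round(atz(p,uv,z),3))
w=bot.grab_frame("wrist"); print(np.round(w["T_tool_cam"],3)); print(w["K"],w["k1"])
E
python3 b.py
```

```text
btn [ 0.49  -0.048  0.075]
corner [0.661 0.127 0.079]
mould [0.609 0.034 0.099]
boxFL [0.444 0.123 0.05 ]
boxFR [ 0.453 -0.088  0.05 ]
BL [0.674 0.139 0.09 ]
BR [ 0.681 -0.062  0.09 ]
[[-0.001 -0.964 -0.265  0.067]
 [ 1.    -0.001  0.    -0.001]
 [-0.    -0.265  0.964  0.031]
 [ 0.     0.     0.     1.   ]]
[[282.65865716   0.         259.71577359]
 [  0.         282.65865716 190.01851621]
 [  0.           0.           1.        ]] -0.055702564238269754
```

Call:
{"fn": "arm_command", "kwargs": {"deltas": [[[0,0,0],[0,0,0.135],0],[[1,-1.5,0],[0,0,0.135],0],[[2,-3.1,0],[0,0,0],0],[[2,-3.1,0],[0,0,0],0],[[2,-3.1,0],[0,0,0],0],[[2,-3.1,0],[0,0,0],0],[[2,-3.1,0],[0,0,0],0],[[2,-3.1,0],[0,0,0],0],[[2,-3.1,0],[0,0,0],0],[[2,-3.1,0],[0,0,0],0],[[2,-3.1,0],[0,0,0],0],[[2,-3.1,0],[0,0,0],0],[[2,-3.1,0],[0,0,0],0],[[2,-3.1,0],[0,0,0],0],[[2,-3.1,0],[0,0,0],0],[[2,-3.1,0],[0,0,0],0],[[2,-3.1,0],[0,0,0],0],[[2,-3.1,0],[0,0,0],0],[[2,-3.1,0],[0,0,0],0],[[1,-1.5,0],[0,0,0],0]]}}

```text
clock: 3.0
position: [0.5271, -0.0192, 0.4048]
tool_rot: [-3.141, -0.001, 0.045]
force: [-0.4, -0.8, 1.0]
grip_width: 0.0001
finger_force: 0.0
```

```bash
cat > c.py <<'E'
from h import *
import sys
st=bot.observe(); p=bot.grab_frame("wrist"); save(p,sys.argv[1])
np.save("w.npy",dict(p=p,st=st),allow_pickle=True)
print(st["clock"],np.round(st["position"],4),np.round(st["tool_rot"],4),np.round(st["force"],1),st["grip_width"])
for n,z in [("vibrator",0),("stop_corner",.079),("mould_center",.089),("lever_grip",.115),("start_button_top",.075)]:
    for m in bot.mark_of(n,p)[:2]: print(n,np.round(m["at"],1),round(m["p"],2),np.round(atz(p,m["at"],z,st),4))
E
python3 c.py w1
```

```text
3.0 [ 0.5271 -0.0192  0.4048] [-3.1406e+00 -7.0000e-04  4.4500e-02] [-0.4 -0.8  1. ] 0.00010324653270886782
vibrator [227.1 141.6] 0.56 [0.556 0.026 0.   ]
stop_corner [118.4  41.1] 0.85 [0.6575 0.1249 0.079 ]
mould_center [207.7  93.4] 0.78 [0.6105 0.0355 0.089 ]
lever_grip [156.9 228.9] 0.76 [0.479 0.082 0.115]
start_button_top [283.4 211.7] 0.62 [ 0.4886 -0.0464  0.075 ]
start_button_top [375.6 142.3] 0.62 [ 0.5702 -0.139   0.075 ]
```

View pics/w1.png

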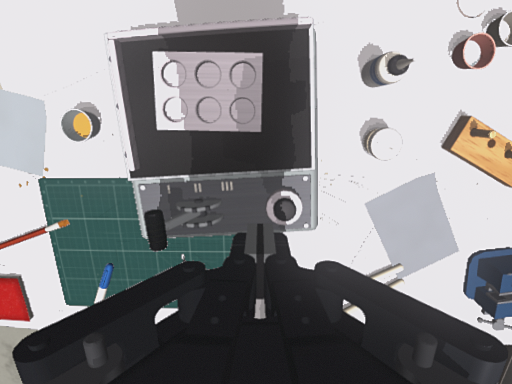

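The wrist view shows the mould with corners at about (153,51), (263,54), (262,131) and (157,130). The lever grip is at (156,230), leaning left (off), the button is at (284,207), and the stop corner is near (118,41). I'll refine the edges and fit the frame.

```bash
cat > d.py <<'E'
from h import *
from scipy.optimize import least_squares
D=np.load("w.npy",allow_pickle=True).item(); p,st=D["p"],D["st"]
obs=[((118.4,41.1),(.105,.085,.079)),((156.9,228.9),(-.077,.064,.115)),((283.6,208),(-.077,-.068,.075)),((227.1,141.6),(0,0,0))]
def W(q,X): return np.array([*(np.array([[np.cos(q[2]),-np.sin(q[2])],[np.sin(q[2]),np.cos(q[2])]])@X[:2]+q[:2]),X[2]])
f=lambda q: np.concatenate([(proj(p,W(q,X),st)[0]-uv)*(0.5 if i==3 else 1) for i,(uv,X) in enumerate(obs)])
r=least_squares(f,[.556,.026,.045]); q=r.x
print(np.round(q,4),np.round(r.fun,1))
np.save("q.npy",q)
mc=np.array([atz(p,u,.099,st) for u in [(153,51),(263,54),(262,131),(157,130)]])
print("mould sides",np.round(np.linalg.norm(mc-np.roll(mc,1,0),axis=1),3))
iv=lambda X:(np.array([[np.cos(q[2]),np.sin(q[2])],[-np.sin(q[2]),np.cos(q[2])]])@(X[:2]-q[:2]))
print("mould corners in vib",np.round([iv(m) for m in mc],4), np.round(np.mean([iv(m) for m in mc],0),4))
im=cv2.cvtColor(p["frame"],cv2.COLOR_RGB2BGR); s=2.6; x0,y0=95,10
im=cv2.resize(im[y0:y0+240,x0:x0+235],None,fx=s,fy=s)[:600]
def dr(pts,c):
    u=(proj(p,[W(q,np.array(P)) for P in pts],st)-[x0,y0])*s
    cv2.polylines(im,[u.round().astype(int)],True,c,1)
dr([(.105,.085,.079),(-.034,.085,.079),(-.034,-.103,.079),(.105,-.103,.079)],(0,0,255))
dr([(-.115,.11,.058),(-.115,-.11,.058),(-.04,-.11,.058),(-.04,.11,.058)],(0,255,0))
dr([(-.077+.013*np.cos(a),-.068+.013*np.sin(a),.075) for a in np.arange(0,6.3,.3)],(255,255,0))
dr([(-.097,.064,.115),(-.057,.064,.115)],(0,255,255))
cv2.imwrite("pics/fit1.png",im)
E
python3 d.py
```

```text
[0.562  0.0283 0.1106] [ 0.5  0.5 -1.3  0.4  1.3  0.  -0.9 -2.4]
mould sides [0.071 0.1   0.069 0.101]
mould corners in vib [[ 0.0889  0.0459]
 [ 0.0787 -0.0533]
 [ 0.0104 -0.048 ]
 [ 0.0185  0.0527]] [ 0.0491 -0.0007]
```

View pics/fit1.png

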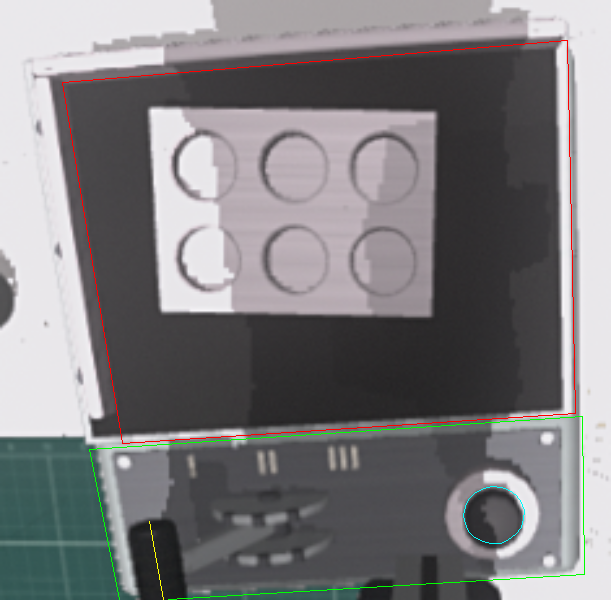

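The overlay shows the fitted yaw is slightly too large. The stop corner really sits at crop (53,80), the rubber's front right corner at (562,410), its front left at (92,437), and the button at (495,515). I'll refit with these.

```bash
python3 - <<'E'
s=open('d.py').read()
import re
s=re.sub(r"obs=\[.*\]\n","obs=[((115.4,40.8),(.105,.085,.079)),((311.2,167.7),(-.034,-.103,.079)),((130.4,178),(-.034,.103,.079)),((156.9,230),(-.077,.064,.115)),((285.4,208),(-.077,-.068,.075)),((309.6,27.3),(.105,-.103,.079))]\n",s,count=1).replace("i==3","i>=3").replace("fit1","fit2")
open('d.py','w').write(s)
E
python3 d.py
```

```text
[0.5631 0.0297 0.1156] [ 1.7  0.1  4.1 -0.4 -5.7  2.9 -1.2 -0.7 -0.7 -0.6  0.8 -1.8]
mould sides [0.071 0.1   0.069 0.101]
mould corners in vib [[ 0.0879  0.0442]
 [ 0.0772 -0.0549]
 [ 0.0089 -0.0492]
 [ 0.0175  0.0513]] [ 0.0479 -0.0021]
```

View pics/fit2.png

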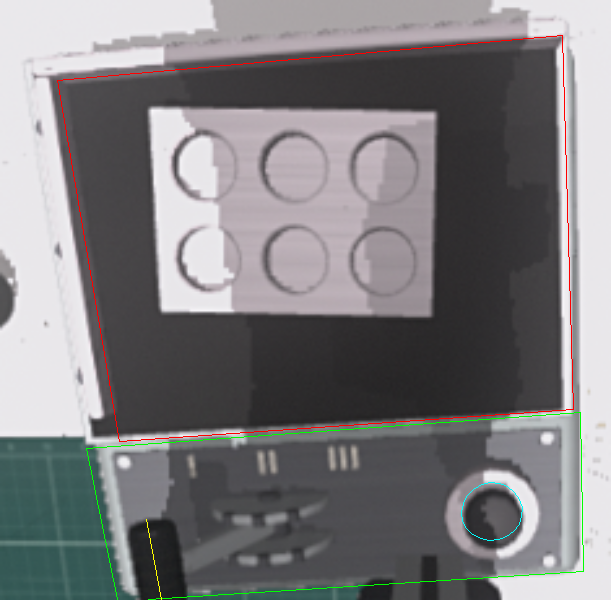

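```bash
python3 - <<'E'
s=open('d.py').read()
s=s.replace("((130.4,178),(-.034,.103,.079))","((135,173.5),(-.034,.085,.079))").replace("(311.2,167.7)","(310.8,168)").replace("((309.6,27.3)","((309.6,26.2)").replace("fit2","fit3").replace("i>=3","3<=i<=4")
open('d.py','w').write(s)
E
python3 d.py
python3 - <<'E'
from h import *
q=np.load("q.npy"); st=bot.observe()
Rt=R.from_euler('xyz',st["tool_rot"]).as_matrix()
c,s=np.cos(q[2]),np.sin(q[2])
print("rz to align",st["tool_rot"][2]-q[2])
P=lambda x,y,z: np.array([q[0]+c*x-s*y,q[1]+s*x+c*y,z+.173])
for n,X in [("behind lever",(-.077,.1,.11)),("front mould",(-.015,-.002,.084)),("btn",(-.077,-.068,.1))]:
    print(n,np.round(P(*X),4),"tool cm after align from here",np.round((R.from_euler('xyz',[np.pi,0,q[2]]).as_matrix().T@(P(*X)-st["position"]))*100,2))
E
```

```text
[0.5635 0.033  0.0977] [-0.  -2.1  0.9  0.5  2.   4.5 -3.6 -1.5 -2.7 -0.3  0.3 -1.2]
mould sides [0.071 0.1   0.069 0.101]
mould corners in vib [[ 0.0864  0.0425]
 [ 0.0775 -0.0568]
 [ 0.0091 -0.0523]
 [ 0.0159  0.0484]] [ 0.0472 -0.0045]
rz to align -0.057063218708832006
behind lever [0.4771 0.125  0.283 ] tool cm after align from here [ -3.39 -15.21  12.17]
front mould [0.5487 0.0295 0.257 ] tool cm after align from here [ 2.81 -5.01 14.77]
btn [ 0.4935 -0.0422  0.273 ] tool cm after align from here [-3.39  1.59 13.17]
```

Call:
{"fn": "arm_command", "kwargs": {"deltas": [[[0.6,0,0],[0,0,-0.057],0],[[0.6,-1.7,0],[0,0,0],0],[[0.7,-1.7,0],[0,0,0],0],[[0.7,-1.6,0],[0,0,0],0],[[0,0,3],[0,0,0],0],[[0,0,3],[0,0,0],0],[[0,0,3],[0,0,0],0],[[0,0,2.5],[0,0,0],0],[[0,0,1.5],[0,0,0],0],[[0,0,0],[0,0,0],0],[[0,0,0],[0,0,0],0]]}}

```text
clock: 4.4
position: [0.547, 0.0292, 0.2753]
tool_rot: [3.141, -0.0, 0.098]
force: [0.1, -0.8, 1.3]
grip_width: -0.0001
finger_force: 0.0
```

```bash
cat > e.py <<'E'
from h import *
import sys
q=np.load("q.npy"); q[1]=.031
def vib(st):
    t=st["position"]+R.from_euler('xyz',st["tool_rot"]).as_matrix()[:,2]*.173
    c,s=np.cos(q[2]),np.sin(q[2]); A=np.array([[c,s],[-s,c]])
    return np.round([*(A@(t[:2]-q[:2])),t[2]],4), np.round([*(A@st["force"][:2]),st["force"][2]],1)
st=bot.observe(); print(st["clock"],vib(st),st["tool_rot"])
if len(sys.argv)>1:
    p=bot.grab_frame("wrist"); save(p,sys.argv[1])
    st=bot.observe()
    for n,z in [("stop_corner",.079),("mould_center",.089),("lever_grip",.115)]:
        for m in bot.mark_of(n,p)[:1]: print(n,np.round(m["at"],1),round(m["p"],2),np.round(atz(p,m["at"],z,st),4))
E
python3 e.py w2
```

```text
4.4 (array([-0.0165, -0.0002,  0.1023]), array([ 0.1, -0.8,  1.3])) [ 3.14143157e+00 -1.52090669e-04  9.78068523e-02]
stop_corner [105.1  15.9] 0.92 [0.6577 0.1244 0.079 ]
mould_center [261.7 118. ] 0.75 [0.6116 0.0352 0.089 ]
```

View pics/w2.png

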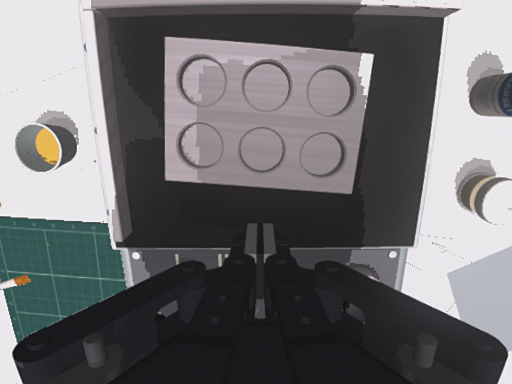

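The mould is at (262,118), still askew. The plate edges run level in the picture, so the yaw is good, and the fingertip at (258,235) is in front of the mould. Next I'll lower and push back.

Call:
{"fn": "arm_command", "kwargs": {"deltas": [[[0,0,1],[0,0,0],0],[[0,0,0.7],[0,0,0],0],[[0.4,0,0],[0,0,0],0],[[0.4,0,0],[0,0,0],0],[[0.4,0,0],[0,0,0],0],[[0.4,0,0],[0,0,0],0],[[0.4,0,0],[0,0,0],0],[[0.4,0,0],[0,0,0],0],[[0.3,0,0],[0,0,0],0],[[0.3,0,0],[0,0,0],0],[[0.3,0,0],[0,0,0],0],[[0,0,0],[0,0,0],0]]}}

```text
clock: 5.8
position: [0.5801, 0.0331, 0.2577]
tool_rot: [-3.141, -0.0, 0.099]
force: [-1.3, -0.1, -0.2]
grip_width: 0.0003
finger_force: 0.0
```

Call:
{"fn": "arm_command", "kwargs": {"deltas": [[[0.2,0,0],[0,0,0],0],[[0.1,0,0],[0,0,0],0],[[0,0,0],[0,0,0],0]]}}

```text
clock: 6.1
position: [0.5826, 0.0331, 0.2576]
tool_rot: [3.141, 0.001, 0.098]
force: [-3.9, -2.7, 1.7]
grip_width: -0.0001
finger_force: 1.9
```

Call:
{"fn": "arm_command", "kwargs": {"deltas": [[[0.1,0,0],[0,0,0],0],[[0.1,0,0],[0,0,0],0],[[0,0,0],[0,0,0],0]]}}

```text
clock: 6.4
position: [0.5844, 0.0331, 0.2575]
tool_rot: [3.141, 0.001, 0.098]
force: [-4.7, -3.3, 2.9]
grip_width: -0.0001
finger_force: 2.7
```

Call:
{"fn": "arm_command", "kwargs": {"deltas": [[[0.1,0,0],[0,0,0],0],[[0.1,0,0],[0,0,0],0],[[0,0,0],[0,0,0],0]]}}

```text
clock: 6.7
position: [0.5853, 0.0331, 0.2573]
tool_rot: [3.141, 0.005, 0.098]
force: [-16.1, -4.3, 11.4]
grip_width: 0.0005
finger_force: 8.4
```

Call:
{"fn": "arm_command", "kwargs": {"deltas": [[[-0.6,0,0],[0,0,0],0],[[-0.4,0,0],[0,0,0],0],[[0,0,-2],[0,0,0],0],[[0,0,-2],[0,0,0],0],[[1.8,2.6,0],[0,0,0],0],[[1.8,2.6,0],[0,0,0],0],[[1.9,2.6,0],[0,0,0],0],[[0,0,0],[0,0,0],0],[[0,0,2],[0,0,0],0],[[0,0,2],[0,0,0],0],[[0,0,0],[0,0,0],0]]}}

```text
clock: 7.8
position: [0.6384, -0.0391, 0.2555]
tool_rot: [-3.141, 0.003, 0.099]
force: [-1.2, -0.3, -0.2]
grip_width: 0.0001
finger_force: 0.0
```

```bash
sed -i 's/q\[1\]=.031/q[:2]=.5615,.0295/' e.py; python3 e.py
```

```text
7.8 (array([ 0.0693, -0.0756,  0.0825]), array([-1.2, -0.2, -0.2])) [-3.14090106e+00  3.11743295e-03  9.92765265e-02]
```

Call:
{"fn": "arm_command", "kwargs": {"deltas": [[[0,-0.4,-0.2],[0,0,0],0],[[0,-0.4,0],[0,0,0],0],[[0,-0.4,0],[0,0,0],0],[[0,-0.4,0],[0,0,0],0],[[0,-0.4,0],[0,0,0],0],[[0,-0.4,0],[0,0,0],0],[[0,-0.4,0],[0,0,0],0],[[0,-0.4,0],[0,0,0],0],[[0,-0.3,0],[0,0,0],0],[[0,-0.3,0],[0,0,0],0],[[0,-0.2,0],[0,0,0],0],[[0,0,0],[0,0,0],0]]}}

```text
clock: 9.0
position: [0.6353, 0.0008, 0.2597]
tool_rot: [-3.141, 0.0, 0.099]
force: [-0.5, 0.7, -0.4]
grip_width: -0.0001
finger_force: 0.0
```

Call:
{"fn": "arm_command", "kwargs": {"deltas": [[[0,-0.2,0],[0,0,0],0],[[0,-0.1,0],[0,0,0],0],[[0,0,0],[0,0,0],0]]}}

```text
clock: 9.3
position: [0.6349, 0.0035, 0.2596]
tool_rot: [-3.141, 0.0, 0.099]
force: [-0.7, -0.0, -0.5]
grip_width: 0.0
finger_force: 0.0
```

```bash
python3 e.py w3
```

```text
9.3 (array([ 0.0705, -0.033 ,  0.0866]), array([-0.7,  0. , -0.5])) [-3.14139877e+00  1.27288700e-04  9.88953745e-02]
stop_corner [ 50.1 177.4] 0.89 [0.6568 0.1243 0.079 ]
mould_center [143.2 243.1] 0.68 [0.6276 0.0674 0.089 ]
```

View pics/w3.png

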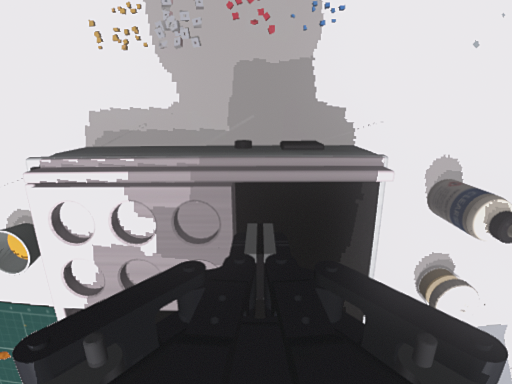

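The mould is flush along the back stop, and its left end is near the left stop at about (30,190). Pushing on.

Call:
{"fn": "arm_command", "kwargs": {"deltas": [[[0,-0.1,0],[0,0,0],0],[[0,-0.1,0],[0,0,0],0],[[0,-0.1,0],[0,0,0],0],[[0,0,0],[0,0,0],0]]}}

```text
clock: 9.9
position: [0.6347, 0.0064, 0.2597]
tool_rot: [3.142, 0.0, 0.099]
force: [-0.7, 0.3, 0.2]
grip_width: -0.0001
finger_force: 0.2
```

Call:
{"fn": "arm_command", "kwargs": {"deltas": [[[0,-0.1,0],[0,0,0],0],[[0,-0.1,0],[0,0,0],0],[[0,0,0],[0,0,0],0]]}}

```text
clock: 10.2
position: [0.6346, 0.007, 0.2597]
tool_rot: [3.14, 0.0, 0.098]
force: [1.0, -8.0, -0.2]
grip_width: -0.0003
finger_force: 4.1
```

Call:
{"fn": "arm_command", "kwargs": {"deltas": [[[0,-0.1,0],[0,0,0],0],[[0,-0.1,0],[0,0,0],0],[[0,0,0],[0,0,0],0]]}}

```text
clock: 10.5
position: [0.6345, 0.0076, 0.2598]
tool_rot: [3.138, 0.0, 0.097]
force: [1.2, -16.7, 0.5]
grip_width: 0.0
finger_force: 8.0
```

Call:
{"fn": "arm_command", "kwargs": {"deltas": [[[0,0.6,0],[0,0,0],0],[[0,0.6,0],[0,0,0],0],[[0,0,-2],[0,0,0],0],[[0,0,-2],[0,0,0],0],[[-2.6,0,0],[0,0,0],0],[[-2.8,0,0],[0,0,0],0],[[-2.6,0,0],[0,0,0],0],[[0,-2.6,0],[0,0,0],0],[[0,-2.6,0],[0,0,0],0],[[0,-2.3,0],[0,0,0],0],[[0,0,0],[0,0,0],0],[[0,0,2],[0,0,0],0],[[0,0,2],[0,0,0],0],[[0,0,0],[0,0,0],0]]}}

```text
clock: 11.9
position: [0.5479, 0.0646, 0.2578]
tool_rot: [3.141, 0.003, 0.099]
force: [-0.3, -0.9, 0.7]
grip_width: -0.0002
finger_force: 0.0
```

```bash
python3 e.py w4
```

```text
11.9 (array([-0.0107,  0.0362,  0.0848]), array([-0.4, -0.9,  0.7])) [3.14139776 0.00332441 0.0986366 ]
mould_center [264.3  87.8] 0.64 [0.6263 0.0709 0.089 ]
```

View pics/w4.png

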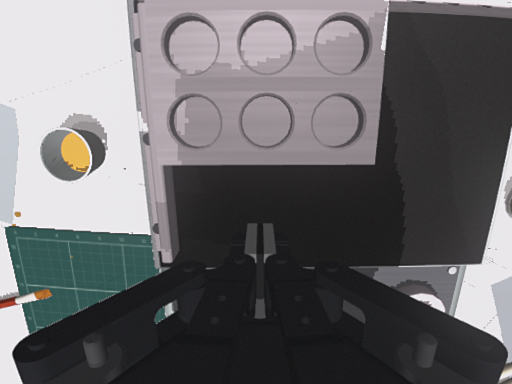

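The mould is square and pressed against the left stop, with its front face at row 163 and its left end at column 160. I'll press it once more against the back stop.

Call:
{"fn": "arm_command", "kwargs": {"deltas": [[[0.4,0,0],[0,0,0],0],[[0.5,0,0],[0,0,0],0],[[0.5,0,0],[0,0,0],0],[[0.5,0,0],[0,0,0],0],[[0.5,0,0],[0,0,0],0],[[0.4,0,0],[0,0,0],0],[[0.3,0,0],[0,0,0],0],[[0.1,0,0],[0,0,0],0],[[0,0,0],[0,0,0],0]]}}

```text
clock: 13.0
position: [0.5803, 0.0682, 0.2597]
tool_rot: [-3.142, 0.0, 0.099]
force: [0.2, -0.2, -0.8]
grip_width: 0.0001
finger_force: 0.0
```

Call:
{"fn": "arm_command", "kwargs": {"deltas": [[[0.1,0,0],[0,0,0],0],[[0.1,0,0],[0,0,0],0],[[0.1,0,0],[0,0,0],0],[[0,0,0],[0,0,0],0]]}}

```text
clock: 13.4
position: [0.5817, 0.0684, 0.2594]
tool_rot: [3.141, 0.005, 0.099]
force: [-16.0, -0.4, 9.6]
grip_width: 0.0001
finger_force: 7.9
```

Call:
{"fn": "arm_command", "kwargs": {"deltas": [[[-0.6,0,0],[0,0,0],0],[[-0.6,0,0],[0,0,0],0],[[0,0,-2.5],[0,0,0],0],[[0,0,-2.5],[0,0,0],0],[[0,0,-2.5],[0,0,0],0],[[-1.5,-2.3,0],[0,0,0],0],[[-1.5,-2.3,0],[0,0,0],0],[[-1.5,-2.3,0],[0,0,0],0],[[-1.5,0,0],[0,0,0],0],[[-1.5,0,0],[0,0,0],0],[[-1.5,0,0],[0,0,0],0],[[0,0,0],[0,0,0],0],[[0,0,2],[0,0,0],0],[[0,0,2],[0,0,0],0],[[0,0,1.7],[0,0,0],0],[[0,0,0],[0,0,0],0]]}}

```text
clock: 15.0
position: [0.4748, 0.127, 0.2762]
tool_rot: [3.141, 0.002, 0.099]
force: [0.2, -0.7, 0.6]
grip_width: -0.0005
finger_force: 0.0
```

```bash
python3 e.py w5
```

```text
15.0 (array([-0.0771,  0.1054,  0.1032]), array([ 0.1, -0.8,  0.6])) [3.14113333e+00 2.31417637e-03 9.88153504e-02]
lever_grip [346.4 251. ] 0.91 [0.4779 0.0832 0.115 ]
```

View pics/w5.png

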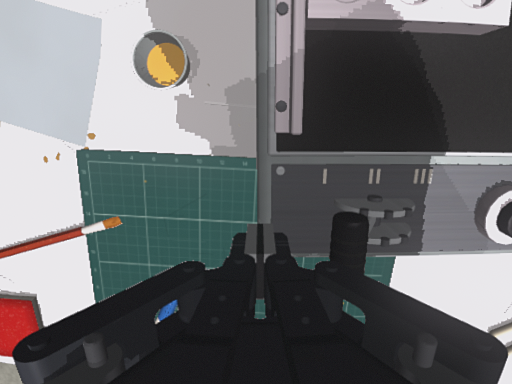

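The lever grip is at (348,245), just right of the closed fingers at (260,240), and the off position matches. Pushing right.

Call:
{"fn": "arm_command", "kwargs": {"deltas": [[[0,0.5,0],[0,0,0],0],[[0,0.5,0],[0,0,0],0],[[0,0.5,0],[0,0,0],0],[[0,0.5,0],[0,0,0],0],[[0,0.5,0],[0,0,0],0],[[0,0.5,0],[0,0,0],0],[[0,0.5,0],[0,0,0],0],[[0,0.5,0],[0,0,0],0],[[0,0.5,0],[0,0,0],0],[[0,0.5,0],[0,0,0],0],[[0,0.5,0],[0,0,0],0],[[0,0.5,0],[0,0,0],0],[[0,0.5,0],[0,0,0],0],[[0,0.5,0],[0,0,0],0],[[0,0.5,0],[0,0,0],0],[[0,0,0],[0,0,0],0]]}}

```text
clock: 16.8
position: [0.4824, 0.0517, 0.2776]
tool_rot: [3.141, 0.0, 0.098]
force: [-0.0, -1.0, 0.5]
grip_width: 0.0001
finger_force: 0.0
```

Call:
{"fn": "arm_command", "kwargs": {"deltas": [[[0,0.3,0],[0,0,0],0],[[0,0.2,0],[0,0,0],0],[[0,0,0],[0,0,0],0]]}}

```text
clock: 17.1
position: [0.4829, 0.0472, 0.2777]
tool_rot: [3.141, 0.0, 0.098]
force: [0.1, 0.0, -0.0]
grip_width: 0.0002
finger_force: 0.0
```

Call:
{"fn": "arm_command", "kwargs": {"deltas": [[[0,0.2,0],[0,0,0],0],[[0,0.2,0],[0,0,0],0],[[0,0,0],[0,0,0],0],[[0,-1,0],[0,0,0],0],[[0,-1,0],[0,0,0],0],[[0,0,-2.5],[0,0,0],0],[[0,0,-2.5],[0,0,0],0],[[-1,0,-2.5],[0,0,0],0],[[-1,0,-2.5],[0,0,0],0],[[0,0,0],[0,0,0],0],[[0,0,0],[0,0,0],0]]}}

```text
clock: 18.2
position: [0.4613, 0.0623, 0.378]
tool_rot: [-3.141, -0.001, 0.1]
force: [1.2, -0.3, -1.2]
grip_width: -0.0001
finger_force: 0.0
```

```bash
python3 e.py w6
```

```text
18.2 (array([-0.0963,  0.0424,  0.205 ]), array([ 1.2, -0.4, -1.2])) [-3.14147028e+00 -1.24755823e-03  9.96222206e-02]
stop_corner [317.  170.6] 0.66 [0.4801 0.0092 0.079 ]
mould_center [468.6  23.9] 0.39 [ 0.6219 -0.1004  0.089 ]
lever_grip [318.7 172.7] 0.72 [0.4849 0.0156 0.115 ]
```

View pics/w6.png

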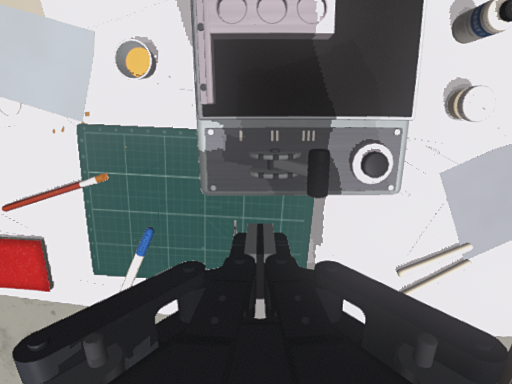

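The lever now leans right at (318,172), which matches the fast position. The mould is in the corner, and the button is at (374,163).

Run:
```python
from h import *
st=bot.observe(); print(np.round(st["qpos"],2))
p=bot.grab_frame("wrist")
for z in(.066,.072,.078): print(z,proj(p,(.4916,-.0457,z),st),atz(p,(374.5,163.5),z,st))
ps=[(proj(p,(.4916,-.0457,.07),st))]
```

```text
[-0.04  0.32 -0.27  2.02  0.11  0.81 -1.85]
0.066 [[369.48210488 161.89707534]] [ 0.49051698 -0.05115314  0.066     ]
0.072 [[371.74352334 162.93316713]] [ 0.49132599 -0.04857237  0.072     ]
0.078 [[374.09889874 164.01308262]] [ 0.492135  -0.0459916  0.078    ]
```

Call:
{"fn": "arm_command", "kwargs": {"deltas": [[[0.6,3.7,0],[0,0,0],0],[[0.6,3.7,0],[0,0,0],0],[[0.7,3.7,0],[0,0,0],0],[[0,0,0],[0,0,0.14],0],[[0,0,0],[0,0,0.14],0],[[0,0,0],[0,0,0.14],0],[[0,0,0],[0,0,0.14],0],[[0,0,0],[0,0,0.14],0],[[0,0,0],[0,0,0.14],0],[[0,0,0],[0,0,0.14],0],[[0,0,0],[0,0,0.14],0],[[0,0,0],[0,0,0.14],0],[[0,0,0],[0,0,0.14],0],[[0,0,0],[0,0,0.14],0],[[0,0,0],[0,0,0],0],[[0,0,0],[0,0,0],0]]}}

```text
clock: 20.05
position: [0.4911, -0.047, 0.3729]
tool_rot: [3.127, 0.006, -1.272]
force: [-0.5, 0.2, -0.6]
grip_width: -0.0001
finger_force: 0.0
```

```bash
python3 e.py
```

```text
20.05 (array([-0.0801, -0.0688,  0.1999]), array([-0.5,  0.2, -0.6])) [ 3.12745397  0.00613684 -1.27157648]
```

Call:
{"fn": "arm_command", "kwargs": {"deltas": [[[0,0,3],[0,0,0],0],[[0,0,3],[0,0,0],0],[[0,0,3],[0,0,0],0],[[0,0,1],[0,0,0],0],[[0,0,0],[0,0,0],0],[[0,0,0],[0,0,0],0]]}}

```text
clock: 20.65
position: [0.4899, -0.0482, 0.2745]
tool_rot: [3.13, 0.007, -1.276]
force: [-0.8, 0.3, 0.1]
grip_width: 0.0002
finger_force: 0.0
```

```bash
python3 e.py
```

```text
20.65 (array([-0.081 , -0.0696,  0.1015]), array([-0.8,  0.4,  0.1])) [ 3.13018591  0.00712177 -1.27647425]
```

Call:
{"fn": "arm_command", "kwargs": {"deltas": [[[0,-0.4,0],[0,0,0],0],[[0,0,0.6],[0,0,0],0],[[0,0,0.5],[0,0,0],0],[[0,0,0.3],[0,0,0],0],[[0,0,0.2],[0,0,0],0],[[0,0,0.2],[0,0,0],0],[[0,0,0],[0,0,0],0]]}}

```text
clock: 21.35
position: [0.4931, -0.0467, 0.2553]
tool_rot: [3.129, 0.007, -1.277]
force: [-0.3, -0.4, 0.4]
grip_width: 0.0005
finger_force: 0.0
```

Call:
{"fn": "arm_command", "kwargs": {"deltas": [[[0,0,0.2],[0,0,0],0],[[0,0,0.2],[0,0,0],0],[[0,0,0],[0,0,0],0]]}}

```text
clock: 21.65
position: [0.4932, -0.0467, 0.2514]
tool_rot: [3.129, 0.006, -1.277]
force: [0.3, 0.2, 3.0]
grip_width: 0.0001
finger_force: 1.5
```

Contact at tip z of about 0.079. Pressing down.

Call:
{"fn": "arm_command", "kwargs": {"deltas": [[[0,0,0.2],[0,0,0],0],[[0,0,0.2],[0,0,0],0],[[0,0,0.1],[0,0,0],0],[[0,0,0],[0,0,0],0]]}}

```text
clock: 22.05
position: [0.4932, -0.0469, 0.2478]
tool_rot: [3.131, 0.007, -1.277]
force: [-8.5, 1.2, 42.7]
grip_width: -0.0001
finger_force: 21.6
```

Call:
{"fn": "arm_command", "kwargs": {"deltas": [[[0,0,0.1],[0,0,0],0],[[0,0,0.1],[0,0,0],0],[[0,0,0],[0,0,0],0]]}}

```text
clock: 22.35
position: [0.4933, -0.0471, 0.2471]
tool_rot: [3.132, 0.008, -1.278]
force: [-17.9, 4.6, 82.3]
grip_width: 0.0001
finger_force: 41.1
```

Bottomed out hard. I'll let go slowly and read the spring force on the way up.

Call:
{"fn": "arm_command", "kwargs": {"deltas": [[[0,0,-0.2],[0,0,0],0],[[0,0,0],[0,0,0],0]]}}

```text
clock: 22.55
position: [0.4932, -0.0468, 0.2478]
tool_rot: [3.131, 0.007, -1.277]
force: [-8.5, 0.6, 41.3]
grip_width: 0.0
finger_force: 20.9
```

Call:
{"fn": "arm_command", "kwargs": {"deltas": [[[0,0,-0.15],[0,0,0],0],[[0,0,0],[0,0,0],0]]}}

```text
clock: 22.75
position: [0.4931, -0.0467, 0.2484]
tool_rot: [3.13, 0.007, -1.277]
force: [-0.5, -0.9, 11.9]
grip_width: -0.0001
finger_force: 5.6
```

Call:
{"fn": "arm_command", "kwargs": {"deltas": [[[0,0,-0.1],[0,0,0],0],[[0,0,0],[0,0,0],0]]}}

```text
clock: 22.95
position: [0.4932, -0.0467, 0.2491]
tool_rot: [3.13, 0.006, -1.277]
force: [0.4, -1.5, 4.6]
grip_width: -0.0
finger_force: 2.2
```

Call:
{"fn": "arm_command", "kwargs": {"deltas": [[[0,0,-0.1],[0,0,0],0],[[0,0,0],[0,0,0],0]]}}

```text
clock: 23.15
position: [0.4932, -0.0467, 0.2501]
tool_rot: [3.129, 0.006, -1.277]
force: [0.6, -0.0, 3.4]
grip_width: 0.0001
finger_force: 1.9
```

Call:
{"fn": "arm_command", "kwargs": {"deltas": [[[0,0,-0.1],[0,0,0],0],[[0,0,0],[0,0,0],0]]}}

```text
clock: 23.35
position: [0.4932, -0.0467, 0.2511]
tool_rot: [3.129, 0.006, -1.277]
force: [1.2, -1.0, 3.7]
grip_width: 0.0
finger_force: 1.7
```

Call:
{"fn": "arm_command", "kwargs": {"deltas": [[[0,0,-0.2],[0,0,0],0],[[0,0,0],[0,0,0],0]]}}

```text
clock: 23.55
position: [0.4932, -0.0466, 0.2531]
tool_rot: [3.129, 0.007, -1.277]
force: [0.6, -0.9, 1.9]
grip_width: -0.0002
finger_force: 1.1
```

Call:
{"fn": "arm_command", "kwargs": {"deltas": [[[0,0,-0.2],[0,0,0],0],[[0,0,0],[0,0,0],0]]}}

```text
clock: 23.75
position: [0.493, -0.0465, 0.2551]
tool_rot: [3.129, 0.007, -1.276]
force: [-0.5, -0.3, 0.6]
grip_width: 0.0001
finger_force: 0.0
```

The spring force spans about 6 mm, from 0.2545 down to 0.2485, at around 5 N, so the button went fully down. Now I'll clear and check.

Call:
{"fn": "arm_command", "kwargs": {"deltas": [[[0,0,-1.5],[0,0,0],0],[[0,0,-3],[0,0,0],0],[[0,0,-3],[0,0,0],0],[[0,0,-3],[0,0,0],0],[[0,0,-3],[0,0,0],0],[[3,3,0],[0,0,0],0],[[3,3,0],[0,0,0],0],[[3,3,0],[0,0,0],0],[[0,0,0],[0,0,0],0]]}}

```text
clock: 24.65
position: [0.4323, -0.1631, 0.3909]
tool_rot: [3.129, 0.006, -1.283]
force: [0.5, 0.4, -0.5]
grip_width: -0.0002
finger_force: 0.0
```

```bash
sed -i 's/both0/both9/;s/+"0"/+"9"/' a.py; python3 a.py
python3 - <<'E'
import cv2,numpy as np
from h import *
for c in("scene","top"):
    m=bot.grab_frame(c)
    for n,z in [("mould_center",.089),("lever_grip",.115),("stop_corner",.079)]:
        for k in bot.mark_of(n,m)[:1]:
            X=atz(m,k["at"],z)[:2]-[.5615,.0295]; c_,s_=np.cos(.098),np.sin(.098)
            print(c,n,round(k["p"],2),np.round([c_*X[0]+s_*X[1],-s_*X[0]+c_*X[1]],4))
E
```

```text
[ 0.43225332 -0.16314591  0.39087043] [ 3.1288632   0.0062797  -1.28267854] 24.65
scene [-0.03  0.38  0.64]
vibrator [275.8 228.7] 0.92
stop_corner [222.8 188.1] 0.63
lever_grip [303.3 207.4] 0.61
start_button_top [321.7 209.7] 0.68
resin_bottle [319.6 191. ] 0.65
pigment_jar [341.  207.7] 0.65
mixing_cup [203.  246.6] 0.76
top [0.36 0.07 1.26]
vibrator [272.2 201.3] 0.75
stop_corner [235.1 158.3] 0.94
mould_center [253.7 169.5] 0.59
lever_grip [279.7 224.5] 0.72
start_button_top [305.  221.7] 0.46
resin_bottle [340.3 168.8] 0.67
pigment_jar [344.7 196. ] 0.65
mixing_cup [201.6 196.1] 0.5
vibrator [ 0.5607  0.0272 -0.0058]
stop_corner [0.6611 0.1251 0.0818]
lever_grip [0.4821 0.0117 0.1211]
start_button_top [ 0.4933 -0.0513  0.0838]
resin_bottle [ 0.6473 -0.1596 -0.0041]
pigment_jar [ 0.5695 -0.1732 -0.0096]
mixing_cup [ 0.5775  0.2161 -0.0069]
scene lever_grip 0.55 [-0.0742 -0.0103]
scene stop_corner 0.97 [0.1161 0.0862]
top mould_center 0.69 [0.0677 0.0409]
top lever_grip 0.75 [-0.0783 -0.0647]
top stop_corner 0.88 [0.0965 0.086 ]
```

```bash
python3 -c "
from workcell import bot
print(bot.job_done())"
```

```text
the job is handed in; nothing more can be done
None
```

The job is handed in at about 25 s of robot time: the mould is pressed against both stops, the lever is at fast, and the start button was then pressed through its full 6 mm and let go. My hardest press on the button reached 82 N at the wrist (limit 120 N). The bottle, jar and cup showed no movement beyond measurement noise.

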